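# Pry up a heavy hatch and hold it

## Task

The heavy timber hatch lying shut on its kerb has no pull fitted yet, so a flat pry bar has been laid over the round-topped block with its toe under the hatch's overhanging edge. With the fingertips, press the raised long end of the bar down, steadily, until the free edge of the hatch has come up at least 50 mm, and finish while still holding it down there, so that a workmate can slip the packer underneath. Only press the bar, do not lift it or drag it off its block; do not touch the hatch or its kerb, and leave the other things on the bench where they are.

Things in the scene. Friction and masses are not known exactly. Their poses are not given: they have to be found in the camera images.
- bar_press (a point): where to press: top face of the bar's long end, on its centre line, 28 mm before the tip; about 153 mm above the bench at rest. Pressed, it comes down by up to 145 mm (then the tip meets the bench) and shifts up to 20 mm along the bar. About 7 to 16 N are needed; it swings back up if let go
- bar_end (a point): the very tip of the pry bar's long end, top face, centre line; about 161 mm above the bench at rest
- bar: dark flat steel pry bar, 415 x 34 x 6 mm, 0.67 kg, loose, lying across the block: long arm (290 mm) sloping up 16 degrees away from the hatch, short arm (125 mm) down to the hatch, its last 45 mm bent level and split. It rocks on the block. Origin at mid-thickness over the block, 78 mm up; at rest x is level from the long end towards the hatch, z up
- bar_heel (a point): the same point as the origin of bar: the bar where it lies on the block
- block: the dark wooden fulcrum block, 66 x 150 mm foot, 76 mm high, its top a half round of 24 mm radius, screwed to the bench; origin at the centre of its underside, x towards the hatch, y along the half round
- block_crest (a point): top centre of the block's half round, 76 mm above the bench
- hatch: the hatch: a pale plywood leaf 435 mm deep (hinge edge to free edge), 430 mm wide, 44 mm thick, about 4 to 6 kg, with an empty shallow pocket routed in its top. Origin in the middle of its hinge line at the lower far edge; x points from the free edge to the hinges, y along the hinges, z up when shut. It turns only about its y axis, 0 when shut
- hatch_edge (a point): middle of the lower arris of the hatch's free edge, which faces the bar and overhangs the kerb by 35 mm; 59 mm above the bench when shut, rising as the bar is pressed (about 72 mm rise at the full stroke)
- kerb: the fixed wooden frame under the hatch, 400 x 420 mm, 58 mm high; origin at the centre of its underside, x towards the hinges
- sander: loose blue orbital sander standing on its round pad, 126 mm across, 135 mm tall, a dust spout sticking out 115 mm along its x; origin at the centre of its underside. Leave alone
- tub: loose open red plastic tub, 90 mm across, 60 mm tall; origin at the centre of its underside. Leave alone
- packer: loose hardwood packer, 130 x 45 x 45 mm, lying flat; origin at the centre of its underside. Leave alone
Not all that is in view belongs to the job. What is meant by the block is not blue, and is the larger of those in its own colour.

How it is judged:
At the end, for the whole second after the job is handed in: Hatch edge still and at least 50 mm above its shut height (over 109 mm above the bench), carried by the bar, which lies on the block (over 5 N on each, heel within 50 mm of the crest), while the fingers keep pressing the bar (over 2 N) (height (world z) of hatch_edge above 0.109 m and angular speed of hatch below 0.05 rad/s and contact force between the fingers and bar above 2 N and contact force between bar and hatch above 5 N and contact force between bar and block above 5 N and distance between bar_heel and block_crest below 0.05 m); the arm keeps its last pose, push and grip.
It fails at once if the robot touches the hatch or its kerb (contact force between any of the fingers, the arm and hatch above 1 N or contact force between any of the fingers, the arm and kerb above 1 N).
It fails at once if the bar is lifted or dragged off its block (its long end raised more than 35 mm, or the bar more than 55 mm off the crest) (height (world z) of bar_end above 0.196 m or distance between bar_heel and block_crest above 0.055 m).
It fails at once if the hatch is jerked up or dropped (turns faster than 0.6 rad/s) (angular speed of hatch above 0.6 rad/s).
It fails at once if the packer, the sander or the tub is moved more than 20 mm (distance of any of packer, sander, tub from where it was at the start of the episode above 0.02 m).
It also fails if it takes over 35 s, if anything falls off the work surface, if the arm or the gripper's body presses on something with over 40 N, if the wrist force passes 120 N, or if a joint passes its speed limit or range.

## Robot

A 6-joint arm with a two-finger parallel gripper is mounted at the origin on the work surface. World frame = base frame: x ahead of the robot, y to its left, z up, the work surface at z = 0. Lengths are in m, angles in rad, forces in N, time in s.
With the tool pointing down it reaches from about 0.35 to 0.775 m from the base axis. Payload 5.5 kg.
Tool frame: the origin (TCP) lies on the centre line of the jaws, within the pads' length; the fingertips stand 8 mm ahead of it and the grasp point (between the pads) lies 11 mm behind it; z points along the fingers, y is the direction in which the jaws open and shut (so a half turn about z gives the same grasp; the last joint's range is limited). The gripper opens to 85 mm and grips with 20 to 120 N. Pads are 22 mm wide; open, the fingers measure 114 mm over their backs; the gripper's body (76 mm by 85 mm) begins 54 mm behind the grasp point. The pads swing forward as they close: fully open they stand 13 mm farther back than shut.
Start: joints at [-1.413, 0.313, 0.046, 1.304, 0, 1.431], TCP at [0.169, -0.55, 0.239] pointing down, gripper open.
Joint ranges: [-2.76, 2.76], [-0.86, 1.69], [-1.03, 1.26], [-2.2, 2.34], [-1.47, 1.5], [-3.14, 3.14]. Speed limits (rad/s): [2.57, 2.57, 3.14, 3.14, 3.14, 3.14].

## Interface

Orientations are given as a unit quaternion [w, x, y, z].
In Python, from workcell import env gives the robot as it stands. The module is installed in compiled form; this text tells all that it offers.
- The arm moves only by the tool play_rows, never from a script. Its argument "steps" is a list of rows, each an object with "claw": the closure in counts, from 0 (fully open) to 255 (shut); "dp": the shift along the tool's x, y, z in m, a list of three; "angular": the turn, a rotation vector about the tool's x, y, z in degrees, a list of three. In form: [{"claw": claw, "dp": [dx, dy, dz], "angular": [wx, wy, wz]}, ...]. A call has exactly 8 rows; each row shifts and turns the commanded pose from where the row before left it, along the tool's axes as they then stand; what a row does not reach is not made up. A row lasts 1/12 s, in which the tool goes at most 41.7 mm and 7.16 degrees, less where a joint would pass 70% of its speed; a pose out of reach is approached as far as the arm can. A call is refused whole if a number of a shift passes 0.0417 or a number of a turn 7.16, either way. A call with a gripper value outside its range is refused whole. The fingers move at their own pace and stop on an object; "force" is the grip in N (left out, the last holds). Time passes only in rows, so rows that do not move let the fingers close, or fill a call up. It gives the time, the measured TCP pose, the force and the opening at its end, in the units of the state.
- env.get_state(): the state, without advancing time (a new reading comes with each control period).
- env.read_camera(name): name is "scene" or "top" or "wrist"; returns (picture, depth): 384x512x3 uint8, red, green, blue; 384x512 float32, m along the optical axis (not along the pixel's ray), 0 where there is no reading.
- env.calibration(name): a dict with "fx", "fy", "cx", "cy" (pixels), "world_from_camera" (4x4, takes a point from camera to world coordinates); the wrist camera has in their place "hand_eye" (4x4, takes a point from camera to tool coordinates, whose origin is the TCP and whose axes are the flange's). Camera axes: x right, y down, z forward; pixel columns grow to the right and rows downward; lengths in m; the calibration is good to about 2 mm. A picture is of the moment at which its call begins: read the wrist's pose just before it. calibration takes no time and is no camera call.
- env.hand_in(): hands the job in, once; it reports no verdict.
The state is a dict: "clock": time; "joint_pos": joint angles; "qvel": joint speeds; "tau": joint torques, N m; "tcp_pos": TCP position; "orientation": TCP orientation; "wrist_force": force on the tool from outside, world axes, zero at the start; "ft_torque": the same for the moment, N m; "finger_gap": finger opening in m.
Only numpy, scipy, OpenCV 4.12 (cv2) and the standard library are available. Lean on these libraries where they do the work, as an engineer would, in place of code of your own. Each camera call takes 0.05 s, during which the arm holds its last target. There are 200 camera calls.

## Working session

There is one attempt and no reset: what is moved stays moved. The work goes in short steps, Python scripts to look and compute and a tool call to move; the robot and the scene stay as the last step left them, time stands still between calls to the robot, and variables do not carry over. Pictures are saved under pics/ and viewed, about 8 in all and at most 12, crops included, and the job is handed in when it is done.

Besides the shell and the picture viewer there is one more tool, called as name([rows], argument=value, ...), one row to a line, values as JSON. play_rows: Moves the arm, as the interface text tells. Its arguments: {"type":"object","properties":{"steps":{"type":"array","items":{"type":"object","properties":{"claw":{"type":"number"},"dp":{"type":"array","items":{"type":"number"}},"angular":{"type":"array","items":{"type":"number"}}}}},"force":{"type":"number"}},"required":["steps"]}

```bash
mkdir -p pics
cat > h.py <<'E'
import numpy as np, cv2
from workcell import env
def grab(n):
    p,d=env.read_camera(n); c=env.calibration(n); np.savez(f'{n}.npz',p=p,d=d); return p,d,c
def world(n,u,v,d,c,r=1):
    z=d[v-r:v+r+1,u-r:u+r+1]; z=np.median(z[z>0])
    q=np.array([(u-c['cx'])/c['fx']*z,(v-c['cy'])/c['fy']*z,z,1]); return (c['world_from_camera']@q)[:3]
E
python3 - <<'E'
from h import *
p,d,c=grab('scene');cv2.imwrite('pics/scene.png',p[:,:,::-1])
p2,d,c=grab('top');cv2.imwrite('pics/top.png',p2[:,:,::-1])
print(c); print(env.get_state())
E
```

```text
{'fx': 467.0756252970503, 'fy': 467.0756252970503, 'cx': 250.47155623254852, 'cy': 196.720300774504, 'world_from_camera': array([[-1.41381765e-02, -9.95590016e-01,  9.27395927e-02,
         4.33552108e-01],
       [-9.99899760e-01,  1.41479823e-02, -5.51753310e-04,
         1.33885267e-01],
       [-7.62758026e-04, -9.27380973e-02, -9.95690245e-01,
         1.37481556e+00],
       [ 0.00000000e+00,  0.00000000e+00,  0.00000000e+00,
         1.00000000e+00]])}
{'clock': 0.1, 'joint_pos': array([-1.41258819e+00,  3.13929407e-01,  4.50957328e-02,  1.30358137e+00,
       -2.71299462e-05,  1.43119033e+00]), 'qvel': array([-4.80313827e-04, -1.65039452e-03,  1.85787496e-03, -9.91239901e-04,
       -2.24508325e-05, -1.75739018e-04]), 'tau': array([ 2.71560151e-03, -4.81727242e+01,  2.99242562e+01,  1.27678982e-02,
        4.14682603e-06, -9.65969576e-06]), 'tcp_pos': array([ 0.16863383, -0.54926232,  0.23849697]), 'orientation': array([-8.09197330e-04,  9.88933487e-01,  1.48357349e-01, -2.10921727e-05]), 'wrist_force': array([-0.1467336 , -1.25318281,  0.57728619]), 'ft_torque': array([0.04908676, 0.01553688, 0.01153904]), 'finger_gap': 0.0858833858386315}
```

View pics/scene.png

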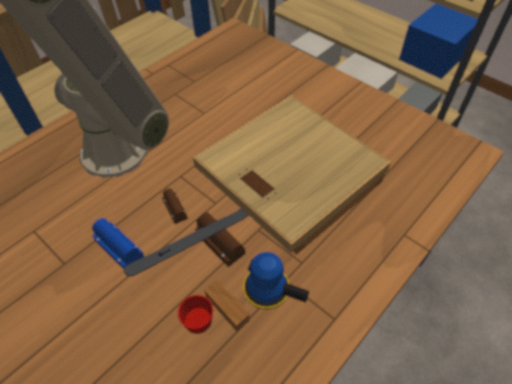

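View pics/top.png

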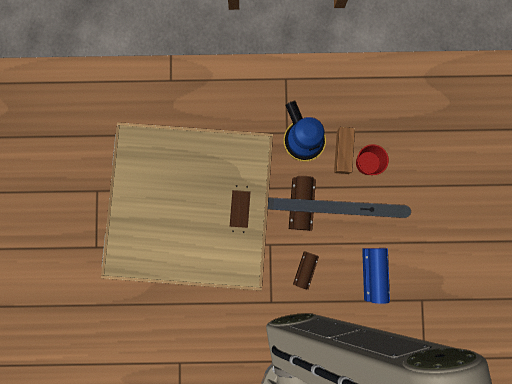

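The scene has three block-like things in the top view:
- Large brown block at (302,203). This is the one meant: it is not blue, it is the larger brown one, and the bar crosses it.
- Small brown block at (306,270).
- Blue block at (376,275).

The bar's tip is at about (410,211).

Run:
```python
from h import *
z=np.load('top.npz');p,d=z['p'],z['d'];c=env.calibration('top')
for n,u,v in [('tip',407,211),('press',396,210),('mid',345,209),('heel',302,205),('short',275,204),('crestA',302,183),('crestB',302,225),('blueblk',376,275),('sander',309,131),('tub',372,150)]:
    print(n,world('top',u,v,d,c).round(4))
# bar pixels near the long end
V,U=np.mgrid[185:235,308:420]; Z=d[185:235,308:420]
q=np.stack([(U-c['cx'])/c['fx']*Z,(V-c['cy'])/c['fy']*Z,Z,np.ones_like(Z)],-1)@c['world_from_camera'].T
m=(q[...,2]>.09)&(q[...,2]<.2)&(U>318)&(V<225)&(V>195); P=q[m][:,:3]; print(len(P),P.min(0),P.max(0))
for y in np.arange(-.24,0.0,.02):
    s=P[abs(P[:,1]-y)<.01]
    if len(s): print(round(y,3),len(s),s.mean(0).round(4),s[:,0].min().round(3),s[:,0].max().round(3))
k=cv2.resize(p[160:310,260:430],None,fx=4,fy=4,interpolation=cv2.INTER_CUBIC);cv2.imwrite('pics/crop.png',k[:,:,::-1])
```

```text
tip [ 0.5038 -0.2751  0.1561]
press [ 0.5073 -0.249   0.1481]
mid [ 0.5141 -0.1223  0.1122]
heel [ 0.529  -0.0096  0.0806]
short [0.5345 0.0641 0.0582]
crestA [ 0.5914 -0.012   0.073 ]
crestB [ 0.4737 -0.009   0.0739]
blueblk [ 0.3331 -0.2101  0.0712]
sander [ 0.7251 -0.0274  0.135 ]
tub [ 0.6927 -0.2262  0.0197]
1155 [ 0.48806371 -0.28313545  0.09074523] [ 0.54107926 -0.05451837  0.16402116]
-0.24 106 [ 0.5074 -0.2401  0.1472] 0.491 0.524
-0.22 106 [ 0.5083 -0.22    0.1406] 0.492 0.525
-0.2 101 [ 0.5119 -0.2     0.1354] 0.495 0.528
-0.18 108 [ 0.5121 -0.1801  0.1291] 0.496 0.529
-0.16 99 [ 0.5154 -0.1594  0.1241] 0.499 0.532
-0.14 99 [ 0.516  -0.1401  0.1182] 0.5 0.533
-0.12 97 [ 0.5191 -0.12    0.1125] 0.503 0.537
-0.1 99 [ 0.5201 -0.1001  0.1069] 0.504 0.537
-0.08 97 [ 0.5225 -0.0796  0.1008] 0.507 0.541
-0.06 75 [ 0.5245 -0.0616  0.0957] 0.508 0.541
```

View pics/crop.png

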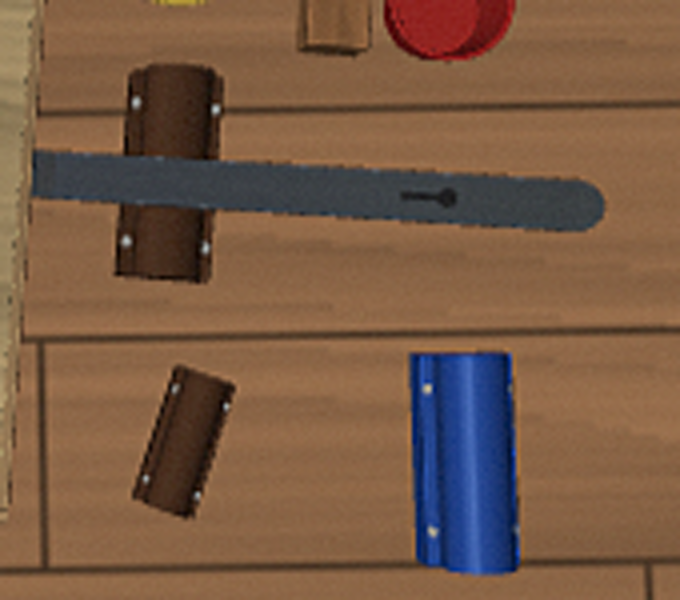

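The crop confirms it: the bar crosses the larger brown block (crop (170,175)), and its rounded tip is at crop (603,205). I'll shut the jaws and travel above the press point, about (0.506, -0.256, 0.153).

play_rows([
  {"claw": 255, "dp": [0.0255, -0.0113, 0], "angular": [0, 0, 0]},
  {"claw": 255, "dp": [0.0255, -0.0113, 0], "angular": [0, 0, 0]},
  {"claw": 255, "dp": [0.0255, -0.0113, 0], "angular": [0, 0, 0]},
  {"claw": 255, "dp": [0.0255, -0.0113, 0], "angular": [0, 0, 0]},
  {"claw": 255, "dp": [0.0255, -0.0113, 0], "angular": [0, 0, 0]},
  {"claw": 255, "dp": [0.0255, -0.0113, 0], "angular": [0, 0, 0]},
  {"claw": 255, "dp": [0.0255, -0.0113, 0], "angular": [0, 0, 0]},
  {"claw": 255, "dp": [0.0255, -0.0113, 0], "angular": [0, 0, 0]},
], force=40)

```text
clock: 0.77
tcp_pos: [0.3379, -0.4022, 0.2389]
orientation: [-0.0, 0.989, 0.148, -0.0]
wrist_force: [0.1, -0.6, -1.0]
finger_gap: 0.0
```

play_rows([
  {"claw": 255, "dp": [0.0255, -0.0113, 0], "angular": [0, 0, 0]},
  {"claw": 255, "dp": [0.0255, -0.0113, 0], "angular": [0, 0, 0]},
  {"claw": 255, "dp": [0.0255, -0.0113, 0], "angular": [0, 0, 0]},
  {"claw": 255, "dp": [0.0255, -0.0113, 0], "angular": [0, 0, 0]},
  {"claw": 255, "dp": [0.0255, -0.0113, 0], "angular": [0, 0, 0]},
  {"claw": 255, "dp": [0.0255, -0.0113, 0], "angular": [0, 0, 0]},
  {"claw": 255, "dp": [0.0255, -0.0113, 0], "angular": [0, 0, 0]},
  {"claw": 255, "dp": [0.0255, -0.0113, 0], "angular": [0, 0, 0]},
])

```text
clock: 1.43
tcp_pos: [0.5064, -0.2559, 0.2389]
orientation: [-0.0, 0.989, 0.148, -0.0]
wrist_force: [-0.4, 0.0, -0.0]
finger_gap: -0.0002
```

play_rows([
  {"claw": 255, "dp": [0, 0, 0], "angular": [0, 0, 5.65]},
  {"claw": 255, "dp": [0, 0, 0], "angular": [0, 0, 5.65]},
  {"claw": 255, "dp": [0, 0, 0], "angular": [0, 0, 5.65]},
  {"claw": 255, "dp": [0, 0, 0], "angular": [0, 0, 5.65]},
  {"claw": 255, "dp": [0, 0, 0], "angular": [0, 0, 0]},
  {"claw": 255, "dp": [0, 0, 0], "angular": [0, 0, 0]},
  {"claw": 255, "dp": [0, 0, 0], "angular": [0, 0, 0]},
  {"claw": 255, "dp": [0, 0, 0], "angular": [0, 0, 0]},
])

```text
clock: 2.1
tcp_pos: [0.5056, -0.2572, 0.2392]
orientation: [-0.0, 0.999, -0.048, -0.0]
wrist_force: [-1.0, -0.1, -0.2]
finger_gap: 0.0002
```

Run:
```python
from h import *
from scipy.spatial.transform import Rotation as R
s=env.get_state();w=s['orientation'];r=R.from_quat(np.r_[w[1:],w[0]]).as_matrix()
print(s['clock'],s['tcp_pos'],s['finger_gap'],s['wrist_force']);print(r.round(3))
print('to press, tool axes',r.T@(np.array([.506,-.256,.153])-s['tcp_pos']))
p,d=env.read_camera('wrist');c=env.calibration('wrist');print(c['hand_eye'].round(3))
p2,_=env.read_camera('scene')
cv2.imwrite('pics/w1.png',np.hstack([p,cv2.resize(p2[150:342,60:316],(512,384))])[:, :,::-1][:, ::1])
im=cv2.imread('pics/w1.png');cv2.imwrite('pics/w1.png',cv2.resize(im,(800,300)))
```

```text
2.1 [ 0.50558314 -0.25722575  0.23915965] 0.0002477385105593528 [-1.03448508 -0.06882581 -0.18499577]
[[ 0.995 -0.095 -0.   ]
 [-0.095 -0.995  0.   ]
 [-0.    -0.    -1.   ]]
to press, tool axes [ 0.00031942 -0.00125651  0.08615963]
[[ 0.    -0.965 -0.261  0.064]
 [ 1.    -0.     0.     0.   ]
 [-0.    -0.261  0.965 -0.135]
 [ 0.     0.     0.     1.   ]]
```

View pics/w1.png

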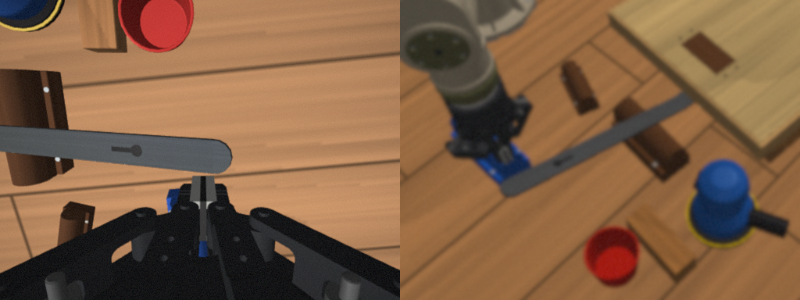

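The shut fingertips stand over the bar, about 28 mm before its tip (wrist view tip at (232,157), fingers at (203,180)). Now I'll lower to just above contact, then touch.

play_rows([
  {"claw": 255, "dp": [0, -0.0012, 0.015], "angular": [0, 0, 0]},
  {"claw": 255, "dp": [0, 0, 0.015], "angular": [0, 0, 0]},
  {"claw": 255, "dp": [0, 0, 0.015], "angular": [0, 0, 0]},
  {"claw": 255, "dp": [0, 0, 0.015], "angular": [0, 0, 0]},
  {"claw": 255, "dp": [0, 0, 0.006], "angular": [0, 0, 0]},
  {"claw": 255, "dp": [0, 0, 0.002], "angular": [0, 0, 0]},
  {"claw": 255, "dp": [0, 0, 0.002], "angular": [0, 0, 0]},
  {"claw": 255, "dp": [0, 0, 0.002], "angular": [0, 0, 0]},
])

```text
clock: 2.87
tcp_pos: [0.5063, -0.2564, 0.168]
orientation: [0.0, 0.999, -0.048, 0.001]
wrist_force: [0.4, 0.1, -0.1]
finger_gap: -0.0002
```

play_rows([
  {"claw": 255, "dp": [0, 0.0005, 0.002], "angular": [0, 0, 0]},
  {"claw": 255, "dp": [0, 0.0005, 0.002], "angular": [0, 0, 0]},
  {"claw": 255, "dp": [0, 0.0005, 0.002], "angular": [0, 0, 0]},
  {"claw": 255, "dp": [0, 0.0005, 0.002], "angular": [0, 0, 0]},
  {"claw": 255, "dp": [0, 0.0005, 0.002], "angular": [0, 0, 0]},
  {"claw": 255, "dp": [0, 0.0005, 0.002], "angular": [0, 0, 0]},
  {"claw": 255, "dp": [0, 0.0005, 0.002], "angular": [0, 0, 0]},
  {"claw": 255, "dp": [0, 0.0005, 0.002], "angular": [0, 0, 0]},
])

```text
clock: 3.53
tcp_pos: [0.5063, -0.2603, 0.1536]
orientation: [0.001, 0.999, -0.048, 0.002]
wrist_force: [-1.8, 2.8, 11.8]
finger_gap: 0.0003
```

play_rows([
  {"claw": 255, "dp": [0, 0.0006, 0.003], "angular": [0, 0, 0]},
  {"claw": 255, "dp": [0, 0.0006, 0.003], "angular": [0, 0, 0]},
  {"claw": 255, "dp": [0, 0.0006, 0.003], "angular": [0, 0, 0]},
  {"claw": 255, "dp": [0, 0.0006, 0.003], "angular": [0, 0, 0]},
  {"claw": 255, "dp": [0, 0.0005, 0.003], "angular": [0, 0, 0]},
  {"claw": 255, "dp": [0, 0.0005, 0.003], "angular": [0, 0, 0]},
  {"claw": 255, "dp": [0, 0.0005, 0.003], "angular": [0, 0, 0]},
  {"claw": 255, "dp": [0, 0.0005, 0.003], "angular": [0, 0, 0]},
])

```text
clock: 4.2
tcp_pos: [0.5061, -0.2656, 0.1297]
orientation: [0.002, 0.999, -0.048, 0.002]
wrist_force: [-2.2, -0.2, 11.0]
finger_gap: -0.0002
```

Run:
```python
from h import *
p,d,c=grab('top');print(env.get_state()['wrist_force'])
for u,v in [(262,160),(258,240),(265,270)]: print(world('top',u,v,d,c).round(4))
p2,_=env.read_camera('scene')
k=np.hstack([cv2.resize(p2[150:342,60:316],(512,384)),cv2.resize(p[110:302,240:496],(512,384))])
cv2.imwrite('pics/m1.png',cv2.resize(k,(800,300))[:,:,::-1])
```

```text
[-1.40189409  0.03467627 10.50268242]
[0.6506 0.1004 0.118 ]
[0.4339 0.1146 0.1168]
[ 0.3465  0.0938 -0.0011]
```

View pics/m1.png

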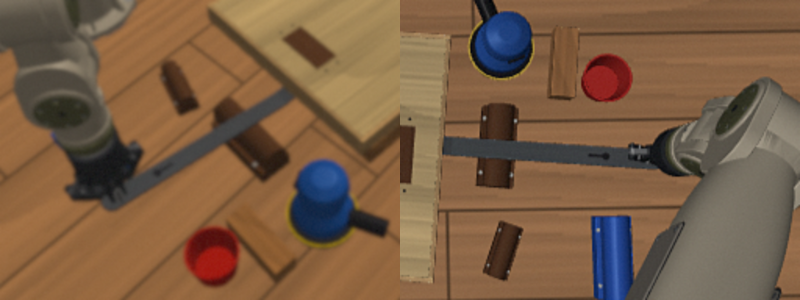

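The hatch edge is already up about 15 mm at 10–11 N, and the bar is centred on its block. I'll keep pressing.

play_rows([
  {"claw": 255, "dp": [0, 0.0005, 0.003], "angular": [0, 0, 0]},
  {"claw": 255, "dp": [0, 0.0005, 0.003], "angular": [0, 0, 0]},
  {"claw": 255, "dp": [0, 0.0005, 0.003], "angular": [0, 0, 0]},
  {"claw": 255, "dp": [0, 0.0005, 0.003], "angular": [0, 0, 0]},
  {"claw": 255, "dp": [0, 0.0004, 0.003], "angular": [0, 0, 0]},
  {"claw": 255, "dp": [0, 0.0004, 0.003], "angular": [0, 0, 0]},
  {"claw": 255, "dp": [0, 0.0004, 0.003], "angular": [0, 0, 0]},
  {"claw": 255, "dp": [0, 0.0004, 0.003], "angular": [0, 0, 0]},
])

```text
clock: 4.97
tcp_pos: [0.506, -0.2687, 0.1058]
orientation: [0.001, 0.999, -0.048, 0.002]
wrist_force: [-1.5, 2.3, 13.2]
finger_gap: 0.0001
```

play_rows([
  {"claw": 255, "dp": [0, 0.0002, 0.003], "angular": [0, 0, 0]},
  {"claw": 255, "dp": [0, 0.0002, 0.003], "angular": [0, 0, 0]},
  {"claw": 255, "dp": [0, 0.0002, 0.003], "angular": [0, 0, 0]},
  {"claw": 255, "dp": [0, 0.0002, 0.003], "angular": [0, 0, 0]},
  {"claw": 255, "dp": [0, 0.0002, 0.003], "angular": [0, 0, 0]},
  {"claw": 255, "dp": [0, 0.0002, 0.003], "angular": [0, 0, 0]},
  {"claw": 255, "dp": [0, 0.0002, 0.003], "angular": [0, 0, 0]},
  {"claw": 255, "dp": [0, 0.0002, 0.003], "angular": [0, 0, 0]},
])

```text
clock: 5.63
tcp_pos: [0.5064, -0.2698, 0.0821]
orientation: [0.0, 0.999, -0.048, 0.002]
wrist_force: [-0.1, 4.4, 15.1]
finger_gap: -0.0003
```

play_rows([
  {"claw": 255, "dp": [0, 0, 0.003], "angular": [0, 0, 0]},
  {"claw": 255, "dp": [0, 0, 0.003], "angular": [0, 0, 0]},
  {"claw": 255, "dp": [0, 0, 0.003], "angular": [0, 0, 0]},
  {"claw": 255, "dp": [0, 0, 0.003], "angular": [0, 0, 0]},
  {"claw": 255, "dp": [0, 0, 0.003], "angular": [0, 0, 0]},
  {"claw": 255, "dp": [0, 0, 0.003], "angular": [0, 0, 0]},
  {"claw": 255, "dp": [0, 0, 0.002], "angular": [0, 0, 0]},
  {"claw": 255, "dp": [0, 0, 0.002], "angular": [0, 0, 0]},
])

```text
clock: 6.3
tcp_pos: [0.5065, -0.2689, 0.06]
orientation: [-0.0, 0.999, -0.048, 0.003]
wrist_force: [0.1, 7.5, 16.1]
finger_gap: 0.0001
```

Run:
```python
from h import *
p,d,c=grab('top');s=env.get_state();print(s['clock'],s['wrist_force'],s['tcp_pos'])
V,U=np.mgrid[120:295,230:320]; Z=d[120:295,230:320]
q=(np.stack([(U-c['cx'])/c['fx']*Z,(V-c['cy'])/c['fy']*Z,Z,np.ones_like(Z)],-1)@c['world_from_camera'].T)[...,:3]
for y in (.05,.06,.07,.08,.09,.1,.12,.14):
    m=(abs(q[...,1]-y)<.005)&(q[...,0]<.50)&(q[...,0]>.41)&(q[...,2]>.09); print(y,m.sum(),q[m].mean(0).round(4) if m.any() else '')
p2,_=env.read_camera('scene')
k=np.hstack([cv2.resize(p2[150:342,60:316],(512,384)),cv2.resize(p[110:302,240:496],(512,384))])
cv2.imwrite('pics/m2.png',cv2.resize(k,(800,300))[:,:,::-1])
```

```text
6.35 [ 0.37296994  5.86604551 13.71109135] [ 0.5064289  -0.26876713  0.05963546]
0.05 0 
0.06 0 
0.07 0 
0.08 0 
0.09 5 [0.4889 0.0949 0.1161]
0.1 92 [0.4603 0.1017 0.1439]
0.12 130 [0.4543 0.1199 0.1521]
0.14 140 [0.4551 0.1397 0.1494]
```

View pics/m2.png

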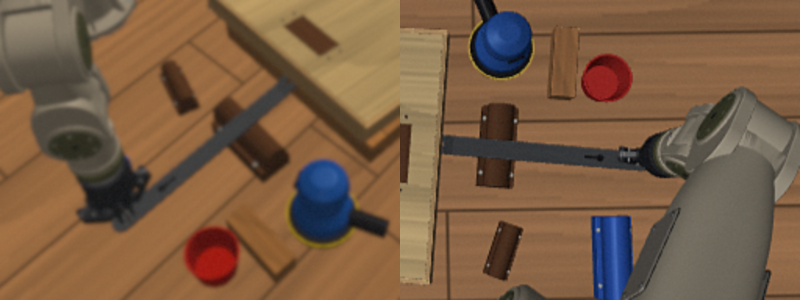

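Edge is up about 50 mm. The side force shows the bar tending back towards the hatch, so I'll follow it inward for the last 20 mm to get some margin.

play_rows([
  {"claw": 255, "dp": [0, -0.0008, 0.003], "angular": [0, 0, 0]},
  {"claw": 255, "dp": [0, -0.0008, 0.003], "angular": [0, 0, 0]},
  {"claw": 255, "dp": [0, -0.0008, 0.003], "angular": [0, 0, 0]},
  {"claw": 255, "dp": [0, -0.0008, 0.003], "angular": [0, 0, 0]},
  {"claw": 255, "dp": [0, -0.0008, 0.002], "angular": [0, 0, 0]},
  {"claw": 255, "dp": [0, -0.0008, 0.002], "angular": [0, 0, 0]},
  {"claw": 255, "dp": [0, -0.0005, 0.001], "angular": [0, 0, 0]},
  {"claw": 255, "dp": [0, -0.0005, 0.001], "angular": [0, 0, 0]},
])

```text
clock: 7.07
tcp_pos: [0.5075, -0.2663, 0.0427]
orientation: [0.003, 0.999, -0.048, 0.003]
wrist_force: [-0.9, -2.1, 15.9]
finger_gap: -0.0
```

play_rows([
  {"claw": 255, "dp": [0, 0, 0], "angular": [0, 0, 0]},
  {"claw": 255, "dp": [0, 0, 0], "angular": [0, 0, 0]},
  {"claw": 255, "dp": [0, 0, 0], "angular": [0, 0, 0]},
  {"claw": 255, "dp": [0, 0, 0], "angular": [0, 0, 0]},
  {"claw": 255, "dp": [0, 0, 0], "angular": [0, 0, 0]},
  {"claw": 255, "dp": [0, 0, 0], "angular": [0, 0, 0]},
  {"claw": 255, "dp": [0, 0, 0], "angular": [0, 0, 0]},
  {"claw": 255, "dp": [0, 0, 0], "angular": [0, 0, 0]},
])

```text
clock: 7.73
tcp_pos: [0.5074, -0.2663, 0.0427]
orientation: [0.003, 0.999, -0.049, 0.003]
wrist_force: [-1.4, -1.3, 14.4]
finger_gap: 0.0003
```

```bash
cat > chk.py <<'E'
from h import *
z0=None
def edge(d,c):
    V,U=np.mgrid[0:384,90:320]; Z=d[:,90:320]
    q=(np.stack([(U-c['cx'])/c['fx']*Z,(V-c['cy'])/c['fy']*Z,Z,np.ones_like(Z)],-1)@c['world_from_camera'].T)[...,:3]
    m=(q[...,0]<.50)&(q[...,0]>.41)&(q[...,2]>.09)&(q[...,1]>.12)&(q[...,1]<.40)&(Z>0)
    a,b=np.polyfit(q[m][:,1],q[m][:,2],1); return 'slope',a,'deg',np.degrees(np.arctan(a))
c=env.calibration('top'); print('rest',edge(np.load('rest.npz')['d'],c) if __import__('os').path.exists('rest.npz') else '')
p,d,c=grab('top');print('now',edge(d,c))
p,d,c=grab('top');s=env.get_state();print('now',edge(d,c),s['clock'],s['wrist_force'],s['tcp_pos'])
p2,_=env.read_camera('scene')
k=np.hstack([cv2.resize(p2[150:342,60:316],(512,384)),cv2.resize(p[110:302,240:496],(512,384))])
cv2.imwrite('pics/m3.png',cv2.resize(k,(800,300))[:,:,::-1])
E
python3 chk.py
```

```text
rest 
now ('slope', np.float64(-0.1426376696661505), 'deg', np.float64(-8.117778585873948))
now ('slope', np.float64(-0.14283756863128327), 'deg', np.float64(-8.129003261025758)) 7.8333 [-1.43441506 -0.75604789 14.30091468] [ 0.50744486 -0.26630507  0.04267256]
```

View pics/m3.png

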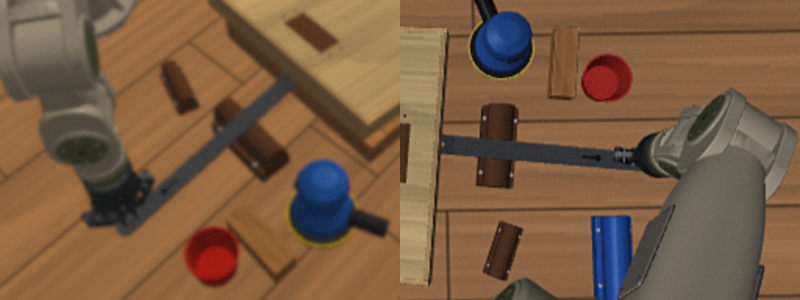

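The hatch is steady at 8.1°, which is about 61 mm of rise. The force is steady at 14 N and the loose things look unmoved, so I'm handing in.

```bash
python3 -c "
from workcell import env
print(env.hand_in()); s=env.get_state(); print(s['clock'],s['wrist_force'],s['tcp_pos'])"
```

```text
the job is handed in; nothing more can be done
None
the job is handed in; nothing more can be done
```

I pressed the bar's long end down about 120 mm with the shut fingertips, and handed in at 7.8 s while still holding it there. `hand_in` reports no verdict.

**Hatch:** the last depth check put it at 8.1°, which is about 61 mm of rise at the free edge against the 50 mm needed. Two readings in a row agreed to 0.01°, so it was still. I took the shut angle as level rather than measuring it.

**Press:** the wrist force was steady at about 14 N, with side force under 2 N.

**Bar and surroundings:** in the last picture the bar lay across its block, and the sander, tub and packer looked unmoved. I judged both by eye. I could not measure the contact forces at the block and hatch.

**Side force:** at about 50 mm of rise it reached 7.5 N, so I followed the bar a few millimetres back towards the hatch and it eased.

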